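# Switch the dust extraction over to the sanding hood

## Task

The dust extractor is running and sanding is next: with the fingertips alone, push the slide of the blast gate behind the wide rectangular sanding hood fully open, and only then push the slide behind the round bell mouth, which was left open, fully shut, so that the fan is never choked. Push the slides by the bars on their ends until they meet the stop; do not grip them. Leave the third gate shut, and do not move or lift anything else on the bench.

Things in the scene. Friction and masses are not known exactly. Their poses are not given: they have to be found in the camera images.
- hood_gate: Blast gate, fixed; its inlet, towards the robot, is the wide grey funnel with a rectangular mouth 186 mm wide, 124 high (the sanding hood). Origin: on the bench under the gate's middle; +x along the branch away from the robot, +y left along the slide, z up. The gate's box is 92 mm in y, 16 in x, 28 to 132 mm high; duct axis 80 mm high. Inlet reaches 131 mm to -x, up to 136 mm high. Main duct: axis 160 mm to +x, 135 mm high.
- hood_slide (a joint): The gate's through-slide, in m: 0 = shut, 0.062 = fully open, growing as it moves to the gate's -y. Shut: its right bar touches the gate body and its left end, a round 56 mm hole showing in it, stands 62 mm out on the left. Fully open: left bar on the gate body, a plain end 62 mm out on the right. It stays where left; takes 3 to 4 N to move.
- hood_blade: What must not be gripped of this slide: its steel plate (78 mm high, top edge 119 mm above the bench) and the flanks and the rubber-lined inner face of its end bars, the flanks standing 2.5 mm back from the 20 mm wide push pad on each bar's outer face. Origin: as the gate's when shut; moves with the slide.
- hood_slide_open_push (a point): Mid-width on the outer (+y) face of the left end bar of the slide (an upright 5 mm steel plate through the gate body, a black bar on each end: 9 mm thick in y, 28 mm wide in x, 37 to 123 mm high), 108 mm high, 15 mm below its top. Pushing here to the gate's -y opens the gate. Moves with the slide: 117 mm from the duct axis when shut, 55 mm when fully open.
- hood_slide_shut_push (a point): Mid-width on the outer (-y) face of the right end bar of the slide (an upright 5 mm steel plate through the gate body, a black bar on each end: 9 mm thick in y, 28 mm wide in x, 37 to 123 mm high), 108 mm high, 15 mm below its top. Pushing here to the gate's +y shuts the gate. Moves with the slide: 55 mm from the duct axis when shut, 117 mm when fully open.
- bell_gate: Blast gate, fixed; its inlet, towards the robot, is a short round grey bell mouth, 112 mm across the rim. Origin: on the bench under the gate's middle; +x along the branch away from the robot, +y left along the slide, z up. The gate's box is 92 mm in y, 16 in x, 28 to 132 mm high; duct axis 80 mm high. Inlet reaches 131 mm to -x, up to 136 mm high. Main duct: axis 160 mm to +x, 135 mm high.
- bell_slide (a joint): The gate's through-slide, in m: 0 = shut, 0.062 = fully open, growing as it moves to the gate's -y. Shut: its right bar touches the gate body and its left end, a round 56 mm hole showing in it, stands 62 mm out on the left. Fully open: left bar on the gate body, a plain end 62 mm out on the right. It stays where left; takes 3 to 4 N to move.
- bell_blade: What must not be gripped of this slide: its steel plate (78 mm high, top edge 119 mm above the bench) and the flanks and the rubber-lined inner face of its end bars, the flanks standing 2.5 mm back from the 20 mm wide push pad on each bar's outer face. Origin: as the gate's when shut; moves with the slide.
- bell_slide_open_push (a point): Mid-width on the outer (+y) face of the left end bar of the slide (an upright 5 mm steel plate through the gate body, a black bar on each end: 9 mm thick in y, 28 mm wide in x, 37 to 123 mm high), 108 mm high, 15 mm below its top. Pushing here to the gate's -y opens the gate. Moves with the slide: 117 mm from the duct axis when shut, 55 mm when fully open.
- bell_slide_shut_push (a point): Mid-width on the outer (-y) face of the right end bar of the slide (an upright 5 mm steel plate through the gate body, a black bar on each end: 9 mm thick in y, 28 mm wide in x, 37 to 123 mm high), 108 mm high, 15 mm below its top. Pushing here to the gate's +y shuts the gate. Moves with the slide: 55 mm from the duct axis when shut, 117 mm when fully open.
- port_gate: Blast gate, fixed; its inlet, towards the robot, is a straight ridged grey hose tail, 57 mm in diameter. Origin: on the bench under the gate's middle; +x along the branch away from the robot, +y left along the slide, z up. The gate's box is 92 mm in y, 16 in x, 28 to 132 mm high; duct axis 80 mm high. Inlet reaches 131 mm to -x, up to 136 mm high. Main duct: axis 160 mm to +x, 135 mm high.
- port_slide (a joint): The gate's through-slide, in m: 0 = shut, 0.062 = fully open, growing as it moves to the gate's -y. Shut: its right bar touches the gate body and its left end, a round 56 mm hole showing in it, stands 62 mm out on the left. Fully open: left bar on the gate body, a plain end 62 mm out on the right. It stays where left; takes 3 to 4 N to move.
- port_blade: What must not be gripped of this slide: its steel plate (78 mm high, top edge 119 mm above the bench) and the flanks and the rubber-lined inner face of its end bars, the flanks standing 2.5 mm back from the 20 mm wide push pad on each bar's outer face. Origin: as the gate's when shut; moves with the slide.
- port_slide_open_push (a point): Mid-width on the outer (+y) face of the left end bar of the slide (an upright 5 mm steel plate through the gate body, a black bar on each end: 9 mm thick in y, 28 mm wide in x, 37 to 123 mm high), 108 mm high, 15 mm below its top. Pushing here to the gate's -y opens the gate. Moves with the slide: 117 mm from the duct axis when shut, 55 mm when fully open.
- port_slide_shut_push (a point): Mid-width on the outer (-y) face of the right end bar of the slide (an upright 5 mm steel plate through the gate body, a black bar on each end: 9 mm thick in y, 28 mm wide in x, 37 to 123 mm high), 108 mm high, 15 mm below its top. Pushing here to the gate's +y shuts the gate. Moves with the slide: 55 mm from the duct axis when shut, 117 mm when fully open.
- glue_bottle: White glue bottle, 58 mm in diameter, 165 mm high, standing in front between two inlets; loose, not to be touched. Origin: centre of its underside.
- block_plane: Steel block plane, 150 x 46 x 60 mm, in front between two inlets; loose, not to be touched. Origin: centre of its underside.
- sanding_block: Cork sanding block, 60 x 105 x 25 mm, lying between two branch ducts behind the gates; loose, not to be touched. Origin: centre of its underside.
- wax_tin: Round wax tin, 83 mm in diameter, 40 mm high, between two branch ducts behind the gates; loose, not to be touched. Origin: centre of its underside.
- tape_measure: Tape measure, 74 x 36 x 55 mm, in front of the left inlet; loose, not to be touched. Origin: centre of its underside.
- offcut: Wooden offcut, 55 x 90 x 22 mm, in front of the right inlet; loose, not to be touched. Origin: centre of its underside.

How it is judged:
By the outcome, as a careful person would: the job done as asked, in the order asked, and still so for the second after the job is handed in, with the robot touching nothing.
It also fails if it takes over 51 s, if anything falls off the work surface, if the arm or the gripper's body presses on something with over 40 N, if the wrist force passes 120 N, or if a joint passes its speed limit or range.

## Robot

A 6-joint arm with a two-finger parallel gripper is mounted at the origin on the work surface. World frame = base frame: x ahead of the robot, y to its left, z up, the work surface at z = 0. Lengths are in m, angles in rad, forces in N, time in s.
With the tool pointing down it reaches from about 0.25 to 0.725 m from the base axis. Payload 4 kg.
Tool frame: the origin (TCP) lies at the very end of the fingers, on their centre line; the grasp point (between the pads) lies 19 mm behind it; y points along the fingers, z is the direction in which the jaws open and shut, and the axes are right-handed (so a half turn about y gives the same grasp; the last joint's range is limited). The gripper opens to 85 mm and grips with 20 to 120 N. Pads are 22 mm wide; open, the fingers measure 114 mm over their backs; the gripper's body (76 mm by 85 mm) begins 54 mm behind the grasp point. The pads swing forward as they close: fully open they stand 13 mm farther back than shut.
Start: joints at [1.174, 0.241, 0.005, 1.335, 0, 1.571], TCP at [0.193, 0.461, 0.231] pointing down, gripper open.
Joint ranges: [-2.72, 2.72], [-1.05, 1.87], [-1.09, 1.28], [-1.99, 2.15], [-1.42, 1.44], [-3.14, 3.14]. Speed limits (rad/s): [2.79, 2.79, 3.14, 3.14, 3.14, 3.14].

## Interface

Orientations are given as a unit quaternion [x, y, z, w].
In Python, from workcell import bot gives the robot as it stands. The module is installed in compiled form; this text tells all that it offers.
- The arm moves only by the tool move_arm, never from a script. Its argument "increments" is a list of rows, each an object with "grip": the closure, from 0 (fully open) to 1 (shut); "linear": the shift along the tool's x, y, z scaled (see below), a list of three; "twist": the turn about the tool's y scaled (see below). A call has exactly 5 rows; each row shifts and turns the pose as measured when the row begins, along the tool's axes as they then stand; what a row does not reach is not made up. The controller multiplies each number of a shift by 0.2 m and each number of a turn by 2 rad. A row lasts 1/10 s, in which the tool goes at most 50 mm and 8.59 degrees, less where a joint would pass 70% of its speed; a pose out of reach is approached as far as the arm can. A call with a number of a shift or a turn outside -1 to 1 is refused whole. A call with a gripper value outside its range is refused whole. The fingers move at their own pace and stop on an object; the grip force is fixed at half the most. Time passes only in rows, so rows that do not move let the fingers close, or fill a call up. It gives the time, the measured TCP pose, the force and the opening at its end, in the units of the state.
- bot.get_obs(): the state, without advancing time (a new reading comes with each control period).
- bot.camera(name): name is "scene" or "top" or "wrist"; returns (picture, depth): 480x640x3 uint8, blue, green, red; 480x640 float32, m along the optical axis (not along the pixel's ray), 0 where there is no reading.
- bot.camera_params(name): a dict with "camera_matrix" (3x3 intrinsics, pixels), "dist" ([k1, k2, p1, p2, k3] as OpenCV has them; the pictures are not rectified), "rvec" (rotation vector, rad) and "tvec" (3), from world to camera coordinates, as OpenCV has them; the wrist camera has in their place "T_tool_cam" (4x4, takes a point from camera to tool coordinates, whose origin is the TCP and whose axes are the tool frame's). Camera axes: x right, y down, z forward; pixel columns grow to the right and rows downward; lengths in m; the calibration is good to about 2 mm. A picture is of the moment at which its call begins: read the wrist's pose just before it. camera_params takes no time and is no camera call.
- bot.job_done(): hands the job in, once; it reports no verdict.
The state is a dict: "clock": time; "joint_pos": joint angles; "joint_vel": joint speeds; "tau": joint torques, N m; "eef_pos": TCP position; "tool_rot": TCP orientation; "ft_force": force on the tool from outside, world axes, zero at the start; "ft_torque": the same for the moment, N m; "grip_width": finger opening in m.
Only numpy, scipy, OpenCV 4.12 (cv2) and the standard library are available. Lean on these libraries where they do the work, as an engineer would, in place of code of your own. Each camera call takes 0.05 s, during which the arm holds its last target. There are 200 camera calls.

## Working session

There is one attempt and no reset: what is moved stays moved. The work goes in short steps, Python scripts to look and compute and a tool call to move; the robot and the scene stay as the last step left them, time stands still between calls to the robot, and variables do not carry over. Pictures are saved under pics/ and viewed, about 8 in all and at most 12, crops included, and the job is handed in when it is done.

Besides the shell and the picture viewer there is one more tool, called after "Request:" in YAML: its name, and indented under it one key for each argument. move_arm: Moves the arm, as the interface text tells. Its arguments: {"type":"object","properties":{"increments":{"type":"array"}},"required":["increments"]}

```bash
mkdir -p pics
python3 - <<'E'
from workcell import bot
import cv2,numpy as np
o=bot.get_obs();print({k:np.round(v,3) for k,v in o.items()})
for n in("scene","top"):
    i,d=bot.camera(n);cv2.imwrite(f"pics/{n}0.png",i);np.save(f"{n}_d.npy",d)
    p=bot.camera_params(n);print(n,{k:np.round(v,3).tolist() for k,v in p.items()})
print(np.round(bot.camera_params("wrist")["T_tool_cam"],3))
E
```

```text
{'clock': np.float64(0.0), 'joint_pos': array([ 1.174,  0.241,  0.004,  1.335, -0.   ,  1.571]), 'joint_vel': array([-0.   , -0.001, -0.   ,  0.   ,  0.001, -0.   ]), 'tau': array([ 1.0000e-03, -3.7232e+01,  2.5241e+01,  1.7000e-02,  0.0000e+00,
        0.0000e+00]), 'eef_pos': array([0.193, 0.461, 0.23 ]), 'tool_rot': array([ 0.694, -0.14 ,  0.139, -0.693]), 'ft_force': array([-0.096,  0.245, -0.471]), 'ft_torque': array([ 0.014, -0.006, -0.03 ]), 'grip_width': np.float64(0.086)}
scene {'camera_matrix': [[605.949, 0.0, 307.555], [0.0, 605.949, 237.527], [0.0, 0.0, 1.0]], 'dist': [-0.026, 0.0, 0.0, 0.0, 0.0], 'rvec': [2.011, 1.252, -0.546], 'tvec': [-0.244, -0.202, 1.749]}
top {'camera_matrix': [[577.408, 0.0, 323.24], [0.0, 577.408, 245.116], [0.0, 0.0, 1.0]], 'dist': [-0.067, 0.0, 0.0, 0.0, 0.0], 'rvec': [2.148, -2.129, 0.209], 'tvec': [0.02, 0.482, 1.213]}
[[-0.001  0.958  0.288 -0.073]
 [ 0.    -0.288  0.958 -0.143]
 [ 1.     0.001  0.     0.   ]
 [ 0.     0.     0.     1.   ]]
```

View pics/top0.png

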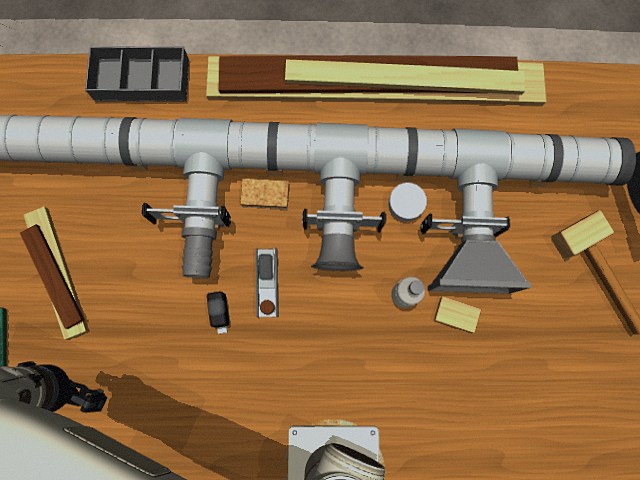

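View pics/scene0.png

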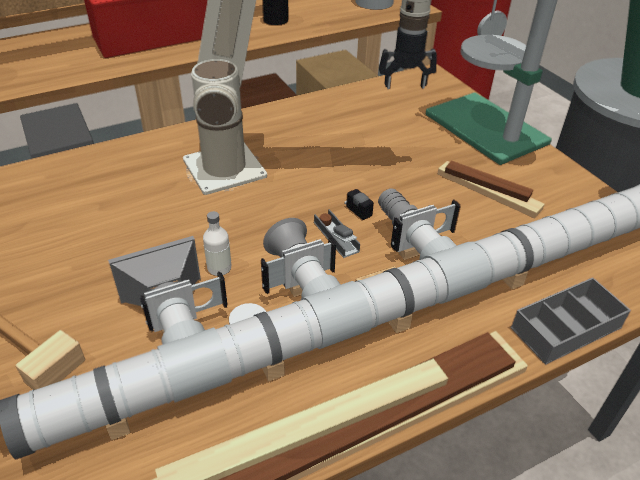

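```bash
cat > h.py <<'E'
from workcell import bot
import cv2,numpy as np
def cloud(n,i,d):
    p=bot.camera_params(n);K=p["camera_matrix"];v,u=np.mgrid[:480,:640]
    xy=cv2.undistortPoints(np.dstack([u,v]).reshape(-1,1,2).astype(np.float64),K,p["dist"]).reshape(480,640,2)
    P=np.dstack([xy,np.ones((480,640))])*d[...,None]
    R=cv2.Rodrigues(p["rvec"])[0];return (P-np.ravel(p["tvec"]))@R
def bars(i,P,zlo=.105,zhi=.14):
    m=((i.max(2)<60)&(P[...,2]>zlo)&(P[...,2]<zhi)&(P[...,0]>.3)&(P[...,0]<.6)).astype(np.uint8)
    n,l,s,c=cv2.connectedComponentsWithStats(m)
    for k in range(1,n):
        if s[k,4]<8: continue
        q=P[l==k]; print(np.round(c[k]),s[k,4],"mean",q.mean(0).round(3),"lo",np.percentile(q,5,0).round(3),"hi",np.percentile(q,95,0).round(3))
E
python3 - <<'E'
from h import *
from scipy.spatial.transform import Rotation as R
for n in("top","scene"):
    i=cv2.imread(f"pics/{n}0.png");P=cloud(n,i,np.load(f"{n}_d.npy"));print(n);bars(i,P)
    if n=="top":
        print("bottle z",P[292,408],"tape",P[310,218],"duct",P[140,340],"table",P[350,340])
        cv2.imwrite("pics/crop.png",cv2.resize(i[180:310,290:530],None,fx=3.3,fy=3.3,interpolation=2))
        # gate body line: grey pixels z .122-.14 between bars
        m=(P[...,2]>.122)&(P[...,2]<.14)&(P[...,0]>.38)&(P[...,0]<.52)
        for a,b in((150,235),(300,390),(420,515)):
            k=m.copy();k[:,:a]=0;k[:,b:]=0;q=P[k];print(len(q),np.percentile(q,[2,50,98],axis=0).round(3).tolist())
print(R.from_quat(bot.get_obs()["tool_rot"]).as_matrix().round(3))
E
```

```text
top
[145. 210.] 85 mean [0.537 0.393 0.118] lo [0.526 0.385 0.106] hi [0.55  0.399 0.125]
[223. 213.] 74 mean [0.532 0.233 0.12 ] lo [0.521 0.228 0.111] hi [0.546 0.237 0.125]
[305. 216.] 61 mean [0.528 0.063 0.119] lo [0.516 0.053 0.107] hi [0.54  0.068 0.125]
[381. 219.] 67 mean [ 0.525 -0.093  0.118] lo [ 0.513 -0.101  0.109] hi [ 0.536 -0.072  0.126]
[180. 214.] 12 mean [0.528 0.319 0.123] lo [0.524 0.311 0.112] hi [0.529 0.325 0.132]
[192. 214.] 12 mean [0.528 0.295 0.125] lo [0.528 0.286 0.118] hi [0.529 0.306 0.128]
[212. 216.] 15 mean [0.525 0.254 0.125] lo [0.522 0.245 0.12 ] hi [0.528 0.265 0.129]
[430. 221.] 78 mean [ 0.521 -0.195  0.119] lo [ 0.51  -0.212  0.108] hi [ 0.533 -0.188  0.126]
[322. 220.] 18 mean [0.519 0.028 0.126] lo [0.517 0.016 0.114] hi [0.521 0.037 0.131]
[505. 226.] 49 mean [ 0.512 -0.351  0.121] lo [ 0.506 -0.359  0.111] hi [ 0.524 -0.336  0.126]
[352. 221.] 24 mean [ 0.518 -0.033  0.126] lo [ 0.515 -0.049  0.119] hi [ 0.519 -0.015  0.13 ]
[461. 224.] 17 mean [ 0.515 -0.259  0.12 ] lo [ 0.509 -0.267  0.111] hi [ 0.519 -0.248  0.131]
[479. 225.] 21 mean
[... 607 characters left out ...]
 0.0005849 ]Traceback (most recent call last):
  File "<stdin>", line 11, in <module>
    return _quantile_unchecked(
        a, q, axis, out, overwrite_input, method, keepdims, weights)
    return _ureduce(a,
                    func=_quantile_ureduce_func,
    ...<5 lines>...
                    overwrite_input=overwrite_input,
                    method=method)
    r = func(a, **kwargs)
    result = _quantile(arr,
                       quantiles=q,
    ...<2 lines>...
                       out=out,
                       weights=wgt)
    slices_having_nans = np.isnan(arr[-1, ...])
                                  ~~~^^^^^^^^^
IndexError: index -1 is out of bounds for axis 0 with size 0
```

View pics/crop.png

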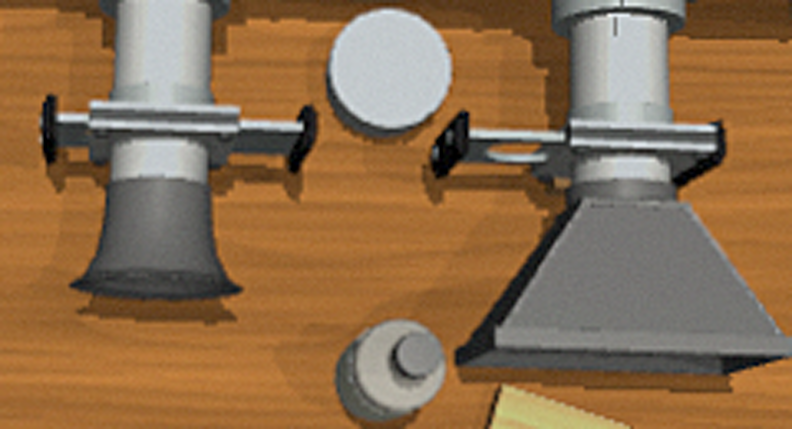

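Request:
move_arm:
  increments:
    - {"grip": 1, "linear": [0.1, 0, -0.15], "twist": -0.07}
    - {"grip": 1, "linear": [0.1, 0, -0.2], "twist": -0.07}
    - {"grip": 1, "linear": [0.1, 0, -0.2], "twist": -0.05}
    - {"grip": 1, "linear": [0.1, 0, -0.2], "twist": 0}
    - {"grip": 1, "linear": [0.1, 0, -0.2], "twist": 0}

```text
clock: 0.6
eef_pos: [0.2642, 0.2569, 0.2273]
tool_rot: [0.709, 0.003, -0.005, -0.705]
ft_force: [1.2, -0.3, -0.6]
grip_width: 0.0125
```

Request:
move_arm:
  increments:
    - {"grip": 1, "linear": [0.13, -0.01, -0.21], "twist": 0.02}
    - {"grip": 1, "linear": [0.13, 0, -0.21], "twist": 0}
    - {"grip": 1, "linear": [0.13, 0, -0.21], "twist": 0}
    - {"grip": 1, "linear": [0.13, 0, -0.21], "twist": 0}
    - {"grip": 1, "linear": [0.13, 0, -0.21], "twist": 0}

```text
clock: 1.1
eef_pos: [0.3885, 0.0395, 0.2294]
tool_rot: [0.709, -0.011, 0.009, -0.705]
ft_force: [1.3, 1.2, 0.7]
grip_width: -0.0
```

Request:
move_arm:
  increments:
    - {"grip": 1, "linear": [0.13, 0, -0.21], "twist": 0}
    - {"grip": 1, "linear": [0.13, 0, -0.21], "twist": 0}
    - {"grip": 1, "linear": [0.13, 0, -0.21], "twist": 0}
    - {"grip": 1, "linear": [0.13, 0, -0.16], "twist": 0}
    - {"grip": 1, "linear": [0.05, 0, -0.05], "twist": 0}

```text
clock: 1.6
eef_pos: [0.4984, -0.1405, 0.2279]
tool_rot: [0.709, -0.014, 0.011, -0.705]
ft_force: [-1.2, 1.5, 0.0]
grip_width: 0.0001
```

```bash
cat >> h.py <<'E'
from scipy.spatial.transform import Rotation as Rot
def wcloud():
    o=bot.get_obs();i,d=bot.camera("wrist");p=bot.camera_params("wrist");v,u=np.mgrid[:480,:640]
    xy=cv2.undistortPoints(np.dstack([u,v]).reshape(-1,1,2).astype(np.float64),p["camera_matrix"],p["dist"]).reshape(480,640,2)
    P=np.dstack([xy,np.ones((480,640))])*d[...,None];T=p["T_tool_cam"]
    P=P@T[:3,:3].T+T[:3,3]
    return i,d,P@Rot.from_quat(o["tool_rot"]).as_matrix().T+o["eef_pos"],o
E
python3 - <<'E'
from h import *
i,d,P,o=wcloud();cv2.imwrite("pics/w1.png",i);P[d==0]=9
print(o["eef_pos"].round(4),Rot.from_quat(o["tool_rot"]).as_matrix().round(3).tolist())
bars(i,P,.1,.13)
E
```

```text
[ 0.4984 -0.1405  0.2279] [[0.999, -0.004, 0.035], [-0.035, -0.004, 0.999], [-0.004, -1.0, -0.004]]
[172. 128.] 1684 mean [ 0.428 -0.232  0.111] lo [ 0.392 -0.265  0.101] hi [ 0.476 -0.208  0.123]
[610. 265.] 981 mean [0.528 0.063 0.117] lo [0.517 0.061 0.103] hi [0.541 0.067 0.124]
[243. 268.] 659 mean [ 0.52  -0.192  0.119] lo [ 0.51  -0.197  0.104] hi [ 0.534 -0.188  0.124]
[382. 267.] 638 mean [ 0.522 -0.098  0.119] lo [ 0.512 -0.101  0.104] hi [ 0.536 -0.093  0.124]
[ 19. 257.] 376 mean [ 0.508 -0.351  0.116] lo [ 0.505 -0.357  0.101] hi [ 0.512 -0.338  0.127]
[464. 259.] 43 mean [ 0.516 -0.044  0.126] lo [ 0.515 -0.048  0.123] hi [ 0.518 -0.04   0.128]
[576. 258.] 47 mean [0.518 0.031 0.126] lo [0.517 0.028 0.122] hi [0.52  0.035 0.129]
[131. 261.] 36 mean [ 0.51  -0.265  0.126] lo [ 0.509 -0.269  0.123] hi [ 0.512 -0.261  0.128]
[453. 275.] 49 mean [ 0.527 -0.051  0.126] lo [ 0.523 -0.052  0.123] hi [ 0.531 -0.051  0.129]
[144. 277.] 56 mean [ 0.522 -0.259  0.125] lo [ 0.519 -0.259  0.122] hi [ 0.525 -0.258  0.129]
```

View pics/w1.png

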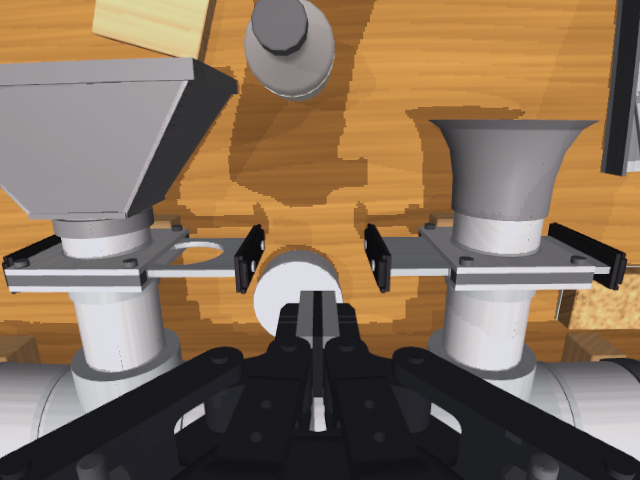

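Request:
move_arm:
  increments:
    - {"grip": 1, "linear": [0.1, 0.05, -0.02], "twist": 0}
    - {"grip": 1, "linear": [0.05, 0.2, -0.01], "twist": 0}
    - {"grip": 1, "linear": [0, 0.2, 0], "twist": 0}
    - {"grip": 1, "linear": [0, 0.2, 0], "twist": 0}
    - {"grip": 1, "linear": [0, 0.07, 0], "twist": 0}

```text
clock: 2.15
eef_pos: [0.5309, -0.1498, 0.0803]
tool_rot: [0.709, -0.013, 0.014, -0.705]
ft_force: [-0.7, 0.2, 0.1]
grip_width: 0.0002
```

Request:
move_arm:
  increments:
    - {"grip": 1, "linear": [-0.04, -0.08, 0], "twist": 0}
    - {"grip": 1, "linear": [0, 0, 0], "twist": 0}
    - {"grip": 1, "linear": [0, 0, -0.04], "twist": 0}
    - {"grip": 1, "linear": [0, 0, -0.02], "twist": 0}
    - {"grip": 1, "linear": [0, 0, 0], "twist": 0}

```text
clock: 2.65
eef_pos: [0.5207, -0.1611, 0.0988]
tool_rot: [0.709, -0.013, 0.013, -0.705]
ft_force: [-0.4, -0.6, -0.3]
grip_width: 0.0002
```

Request:
move_arm:
  increments:
    - {"grip": 1, "linear": [0, 0, -0.03], "twist": 0}
    - {"grip": 1, "linear": [0, 0, -0.03], "twist": 0}
    - {"grip": 1, "linear": [0, 0, -0.03], "twist": 0}
    - {"grip": 1, "linear": [0, 0, -0.03], "twist": 0}
    - {"grip": 1, "linear": [0, 0, -0.03], "twist": 0}

```text
clock: 3.15
eef_pos: [0.5208, -0.1915, 0.1006]
tool_rot: [0.707, -0.011, 0.013, -0.707]
ft_force: [-0.7, 4.1, 1.9]
grip_width: -0.0001
```

Request:
move_arm:
  increments:
    - {"grip": 1, "linear": [0, 0.005, -0.04], "twist": 0}
    - {"grip": 1, "linear": [0, 0.005, -0.04], "twist": 0}
    - {"grip": 1, "linear": [0, 0, -0.04], "twist": 0}
    - {"grip": 1, "linear": [0, 0, -0.04], "twist": 0}
    - {"grip": 1, "linear": [0, 0, -0.04], "twist": 0}

```text
clock: 3.65
eef_pos: [0.5199, -0.2341, 0.099]
tool_rot: [-0.707, 0.01, -0.013, 0.707]
ft_force: [0.4, 4.3, 3.6]
grip_width: -0.0
```

Request:
move_arm:
  increments:
    - {"grip": 1, "linear": [0, 0, -0.03], "twist": 0}
    - {"grip": 1, "linear": [0, 0, -0.03], "twist": 0}
    - {"grip": 1, "linear": [0, 0, -0.03], "twist": 0}
    - {"grip": 1, "linear": [0, 0, -0.03], "twist": 0}
    - {"grip": 1, "linear": [0, 0, -0.03], "twist": 0}

```text
clock: 4.15
eef_pos: [0.5196, -0.2348, 0.0998]
tool_rot: [-0.683, 0.003, -0.008, 0.73]
ft_force: [0.6, 19.1, 9.3]
grip_width: 0.0001
```

Request:
move_arm:
  increments:
    - {"grip": 1, "linear": [0, 0, 0.05], "twist": 0}
    - {"grip": 1, "linear": [0, 0, 0.1], "twist": 0}
    - {"grip": 1, "linear": [0, 0, 0.1], "twist": 0}
    - {"grip": 1, "linear": [0, 0, 0], "twist": 0}
    - {"grip": 1, "linear": [0, 0, 0], "twist": 0}

```text
clock: 4.65
eef_pos: [0.5194, -0.1885, 0.102]
tool_rot: [-0.686, 0.005, -0.008, 0.727]
ft_force: [-0.2, 0.1, 0.6]
grip_width: 0.0002
```

Run:
```python
from h import *
i,d=bot.camera("top");P=cloud("top",i,d);bars(i[:, :],P,.11,.13)
cv2.imwrite("pics/t2.png",cv2.resize(i[180:310,290:530],None,fx=3.3,fy=3.3,interpolation=2))
o=bot.get_obs();print(o["eef_pos"],Rot.from_quat(o["tool_rot"]).as_matrix().round(3).tolist())
```

```text
[145. 210.] 68 mean [0.538 0.394 0.12 ] lo [0.526 0.39  0.112] hi [0.55  0.399 0.125]
[219. 214.] 99 mean [0.531 0.241 0.121] lo [0.521 0.229 0.112] hi [0.545 0.274 0.127]
[305. 215.] 53 mean [0.529 0.064 0.121] lo [0.517 0.061 0.113] hi [0.541 0.068 0.126]
[383. 219.] 57 mean [ 0.524 -0.096  0.12 ] lo [ 0.512 -0.101  0.11 ] hi [ 0.537 -0.091  0.126]
[184. 214.] 21 mean [0.528 0.312 0.122] lo [0.527 0.299 0.112] hi [0.529 0.325 0.128]
[337. 220.] 57 mean [ 0.519 -0.001  0.123] lo [ 0.517 -0.041  0.115] hi [0.521 0.035 0.129]
[535. 224.] 58 mean [ 0.516 -0.416  0.12 ] lo [ 0.505 -0.419  0.112] hi [ 0.528 -0.412  0.125]
[425. 226.] 19 mean [ 0.511 -0.184  0.12 ] lo [ 0.508 -0.192  0.112] hi [ 0.514 -0.178  0.129]
[322. 263.] 22 mean [0.431 0.028 0.12 ] lo [0.429 0.018 0.112] hi [0.434 0.038 0.127]
[354. 264.] 17 mean [ 0.43  -0.038  0.118] lo [ 0.427 -0.044  0.112] hi [ 0.433 -0.03   0.126]
[ 0.51934858 -0.18851206  0.10199159] [[1.0, 0.005, 0.019], [-0.019, 0.059, 0.998], [0.004, -0.998, 0.059]]
```

View pics/t2.png

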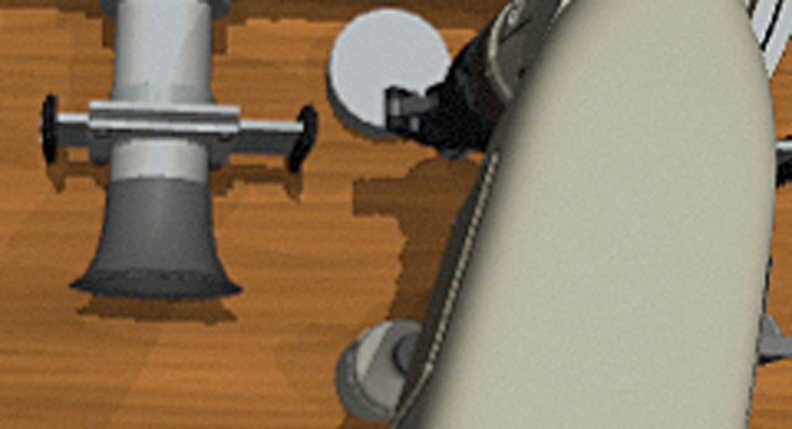

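Run:
```python
from h import *
i,d,P,o=wcloud();cv2.imwrite("pics/w2.png",i);P[d==0]=9
bars(i,P,.1,.13)
```

```text
[156.  91.] 4084 mean [ 0.437 -0.239  0.111] lo [ 0.413 -0.264  0.101] hi [ 0.473 -0.222  0.122]
[548. 323.] 3140 mean [ 0.523 -0.1    0.115] lo [ 0.512 -0.102  0.102] hi [ 0.537 -0.095  0.123]
[139. 334.] 3397 mean [ 0.518 -0.252  0.118] lo [ 0.508 -0.258  0.103] hi [ 0.53  -0.249  0.125]
[317. 306.] 252 mean [ 0.508 -0.189  0.119] lo [ 0.508 -0.191  0.108] hi [ 0.509 -0.187  0.129]
[288. 319.] 487 mean [ 0.512 -0.199  0.12 ] lo [ 0.512 -0.202  0.11 ] hi [ 0.513 -0.197  0.129]
[345. 313.] 291 mean [ 0.513 -0.179  0.117] lo [ 0.512 -0.181  0.111] hi [ 0.513 -0.176  0.123]
[ 85. 326.] 178 mean [ 0.509 -0.266  0.126] lo [ 0.509 -0.269  0.123] hi [ 0.51  -0.263  0.129]
[348. 327.] 146 mean [ 0.513 -0.179  0.127] lo [ 0.512 -0.182  0.125] hi [ 0.513 -0.177  0.13 ]
[100. 331.] 39 mean [ 0.511 -0.261  0.126] lo [ 0.509 -0.262  0.125] hi [ 0.513 -0.261  0.128]
```

View pics/w2.png

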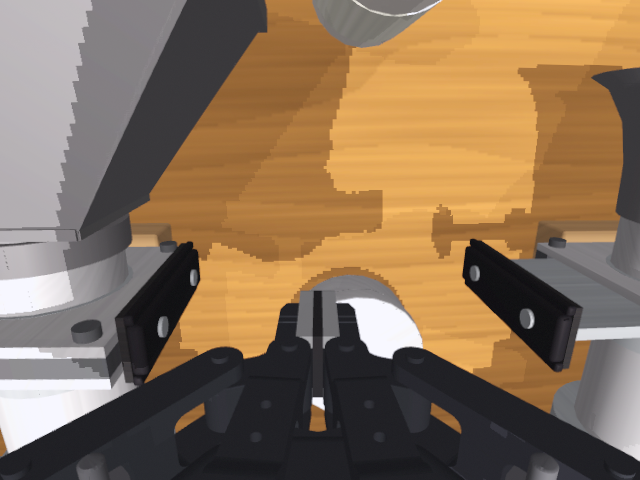

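Request:
move_arm:
  increments:
    - {"grip": 1, "linear": [0.01, 0.01, 0.08], "twist": 0}
    - {"grip": 1, "linear": [0.005, 0.01, 0.08], "twist": 0}
    - {"grip": 1, "linear": [0, 0.01, 0.06], "twist": 0}
    - {"grip": 1, "linear": [0, 0, 0.04], "twist": 0}
    - {"grip": 1, "linear": [0, 0, 0], "twist": 0}

```text
clock: 5.25
eef_pos: [0.5235, -0.1335, 0.0982]
tool_rot: [-0.686, 0.006, -0.009, 0.727]
ft_force: [-0.7, -0.6, -0.3]
grip_width: -0.0001
```

Request:
move_arm:
  increments:
    - {"grip": 1, "linear": [0, 0, 0.03], "twist": 0}
    - {"grip": 1, "linear": [0, 0, 0.03], "twist": 0}
    - {"grip": 1, "linear": [0, 0, 0.03], "twist": 0}
    - {"grip": 1, "linear": [0, 0.003, 0.03], "twist": 0}
    - {"grip": 1, "linear": [0, 0.003, 0.03], "twist": 0}

```text
clock: 5.75
eef_pos: [0.5244, -0.1036, 0.0994]
tool_rot: [-0.688, 0.007, -0.01, 0.726]
ft_force: [-1.5, -3.3, 2.2]
grip_width: -0.0
```

Request:
move_arm:
  increments:
    - {"grip": 1, "linear": [0, 0.003, 0.03], "twist": 0}
    - {"grip": 1, "linear": [0, 0.003, 0.03], "twist": 0}
    - {"grip": 1, "linear": [0, 0.003, 0.03], "twist": 0}
    - {"grip": 1, "linear": [0, 0.003, 0.03], "twist": 0}
    - {"grip": 1, "linear": [0, 0.003, 0.03], "twist": 0}

```text
clock: 6.25
eef_pos: [0.5254, -0.0731, 0.0991]
tool_rot: [-0.689, 0.007, -0.011, 0.724]
ft_force: [-2.6, -17.1, 7.0]
grip_width: 0.0002
```

Force rose to 17 N at about the expected stop. I'll press once more and then back off.

Request:
move_arm:
  increments:
    - {"grip": 1, "linear": [0, 0, 0.03], "twist": 0}
    - {"grip": 1, "linear": [0, 0, 0.03], "twist": 0}
    - {"grip": 1, "linear": [0, 0, 0.03], "twist": 0}
    - {"grip": 1, "linear": [0, 0, 0.03], "twist": 0}
    - {"grip": 1, "linear": [0, 0, 0.03], "twist": 0}

```text
clock: 6.75
eef_pos: [0.5251, -0.0744, 0.1002]
tool_rot: [0.715, -0.015, 0.018, -0.698]
ft_force: [-1.9, -21.7, 3.0]
grip_width: 0.0
```

Request:
move_arm:
  increments:
    - {"grip": 1, "linear": [0, 0, -0.05], "twist": 0}
    - {"grip": 1, "linear": [0, 0, -0.1], "twist": 0}
    - {"grip": 1, "linear": [0, 0, -0.15], "twist": 0}
    - {"grip": 1, "linear": [0, 0, -0.15], "twist": 0}
    - {"grip": 1, "linear": [0, 0, 0], "twist": 0}

```text
clock: 7.25
eef_pos: [0.5215, -0.1614, 0.1]
tool_rot: [0.712, -0.013, 0.016, -0.702]
ft_force: [0.3, -0.0, -0.0]
grip_width: 0.0
```

Request:
move_arm:
  increments:
    - {"grip": 1, "linear": [0, -0.15, 0], "twist": 0}
    - {"grip": 1, "linear": [0, -0.2, 0], "twist": 0}
    - {"grip": 1, "linear": [0, -0.2, 0], "twist": 0}
    - {"grip": 1, "linear": [0, -0.1, 0], "twist": 0}
    - {"grip": 1, "linear": [0, 0, 0], "twist": 0}

```text
clock: 7.75
eef_pos: [0.5201, -0.1524, 0.2296]
tool_rot: [-0.707, 0.015, -0.013, 0.707]
ft_force: [-0.2, 1.0, -0.2]
grip_width: 0.0003
```

Run:
```python
from h import *
i,d,P,o=wcloud();cv2.imwrite("pics/w3.png",i);P[d==0]=9
print(o["eef_pos"]);bars(i,P,.1,.13)
i,d=bot.camera("scene");cv2.imwrite("pics/s3.png",i)
i,d=bot.camera("top");print("top");bars(i,cloud("top",i,d),.11,.13)
```

```text
[ 0.52006169 -0.15242328  0.22961953]
[185.  93.] 1803 mean [ 0.428 -0.232  0.111] lo [ 0.393 -0.264  0.101] hi [ 0.475 -0.208  0.124]
[459. 236.] 937 mean [ 0.525 -0.057  0.118] lo [ 0.514 -0.061  0.103] hi [ 0.538 -0.052  0.125]
[168. 239.] 940 mean [ 0.52  -0.253  0.118] lo [ 0.508 -0.258  0.104] hi [ 0.533 -0.249  0.125]
[483. 225.] 45 mean [ 0.516 -0.044  0.126] lo [ 0.515 -0.048  0.123] hi [ 0.517 -0.04   0.129]
[595. 224.] 37 mean [0.518 0.03  0.127] lo [0.517 0.028 0.125] hi [0.52  0.035 0.13 ]
[144. 229.] 40 mean [ 0.51  -0.265  0.126] lo [ 0.509 -0.269  0.124] hi [ 0.513 -0.262  0.129]
[ 33. 231.] 46 mean [ 0.508 -0.34   0.126] lo [ 0.507 -0.345  0.123] hi [ 0.511 -0.337  0.128]
top
[145. 210.] 71 mean [0.538 0.394 0.12 ] lo [0.526 0.39  0.111] hi [0.551 0.399 0.125]
[218. 213.] 95 mean [0.531 0.242 0.121] lo [0.522 0.228 0.115] hi [0.546 0.278 0.127]
[285. 215.] 56 mean [0.53  0.105 0.121] lo [0.518 0.102 0.114] hi [0.542 0.109 0.124]
[349. 219.] 107 mean [ 0.522 -0.026  0.123] lo [ 0.515 -0.06   0.115] hi [0.535 0.031 0.129]
[185. 214.] 25 mean [0.528 0.31  0.122] lo [0.526 0.295 0.114] hi [0.529 0.323 0.127]
[535. 224.] 64 mean [ 0.516 -0.415  0.12 ] lo [ 0.504 -0.419  0.112] hi [ 0.528 -0.412  0.125]
[323. 263.] 19 mean [0.431 0.027 0.121] lo [0.429 0.018 0.111] hi [0.434 0.036 0.129]
[354. 264.] 14 mean [ 0.43  -0.038  0.118] lo [ 0.427 -0.044  0.111] hi [ 0.433 -0.031  0.124]
```

View pics/w3.png

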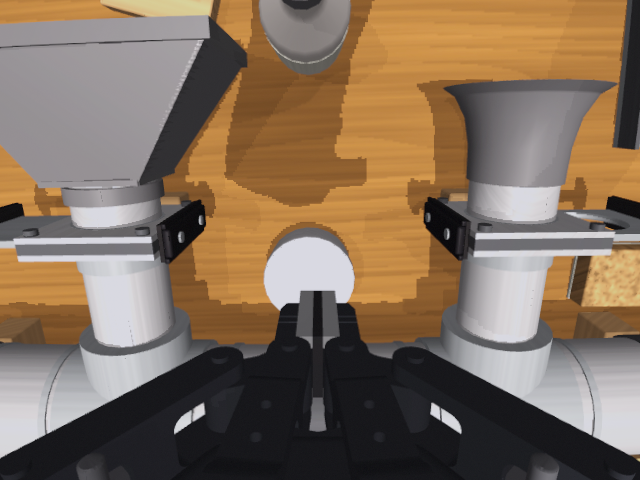

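View pics/s3.png

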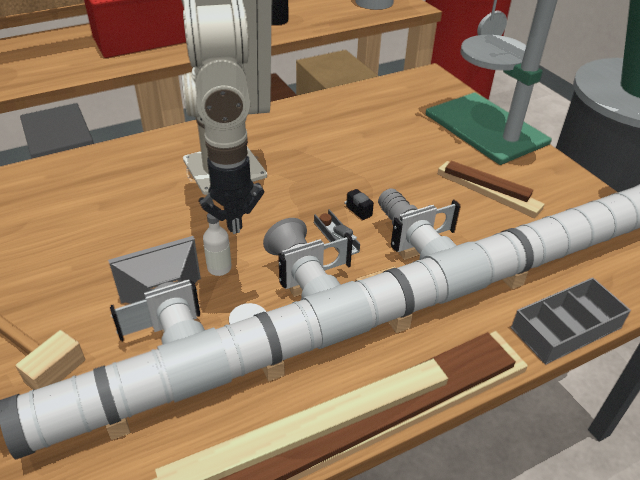

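The wrist view shows the hood's left bar (183,230) and the bell's right bar (447,227) both flush on their gate bodies. The scene view shows the bell's hole out on its left, the port gate unchanged and the loose things in place. The gripper is clear of everything.

```bash
python3 -c "
from workcell import bot
print(bot.job_done(), bot.get_obs()['clock'])"
```

```text
the job is handed in; nothing more can be done
the job is handed in; nothing more can be done
```

The hood gate is fully open and the bell gate is fully shut, done in that order. I pushed with the closed fingertips on the end pads only. The job is handed in at about 8 s on the clock.

- **Hood gate:** the slide met its stop at about 19 N. Its left bar sits flush on the gate body, and its right bar moved about 62–65 mm outward.
- **Bell gate:** it was only about 40 mm open to begin with. The slide met its stop at about 22 N. Its right bar is flush, with the outer face 55 mm from the duct axis, which matches shut.
- **Everything else:** the third gate's bars measured the same as before. In the camera views nothing else had moved. The gripper was raised clear with about zero force.

None of the final checks failed. One was slightly off: the top camera put the hood's right bar 2–3 mm short of its nominal position, but the near view shows it at the stop and the difference is within the camera's accuracy.

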